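# Stand two cartons on the date coder's ledge and start it

## Robot

A 7-joint arm with a two-finger parallel gripper is mounted at the origin on the work surface. World frame = base frame: x ahead of the robot, y to its left, z up, the work surface at z = 0. Lengths are in m, angles in rad, forces in N, time in s.
With the tool pointing down it reaches from about 0.35 to 0.9 m from the base axis. Payload 7.2 kg.
Tool frame: the origin (TCP) lies on the mounting face of the last link; the fingertips stand 173 mm ahead of it and the grasp point (between the pads) lies 155 mm ahead of it; z points along the fingers, y is the direction in which the jaws open and shut (so a half turn about z gives the same grasp; the last joint's range is limited). The gripper opens to 85 mm and grips with 20 to 120 N. Pads are 22 mm wide; open, the fingers measure 114 mm over their backs; the gripper's body (76 mm by 85 mm) begins 54 mm behind the grasp point. The pads swing forward as they close: fully open they stand 13 mm farther back than shut.
Start: joints at [1.091, 0.411, -0.013, 1.596, 0.006, 1.134, -0.082], TCP at [0.25, -0.573, 0.405] pointing down, gripper open.
Joint ranges: [-2.95, 2.95], [-0.29, 1.99], [-1.47, 1.44], [0.14, 2.54], [-1.03, 4.17], [0.13, 1.85], [-2.86, 2.86]. Speed limits (rad/s): [2.39, 2.39, 3.01, 3.01, 3.14, 3.14, 3.14].

## Interface

Orientations are given as a rotation vector (axis times angle).
In Python, from station import sense, capture, camera_params, close_job, cut_out gives the robot as it stands.
- The arm moves only by the tool step_arm, never from a script. Its argument "plan" is one flat list of numbers, 6 for each row, row after row: the shift along the tool's x, y, z in units of 4 cm (1.0 is 4 cm), then the turn, a rotation vector about the tool's x, y, z in units of 360 degrees (1.0 is 360 degrees). A call has 1 to 20 rows; each row shifts and turns the commanded pose from where the row before left it, along the tool's axes as they then stand; what a row does not reach is not made up. A row lasts 1/12 s, in which the tool goes at most 41.7 mm and 7.16 degrees, less where a joint would pass 70% of its speed; a pose out of reach is approached as far as the arm can. A call with a number of a shift or a turn outside -1 to 1 is refused whole. A call with a gripper value outside its range is refused whole. "hand" is the closure, from -1 (fully open) to 1 (shut), set as the call begins (left out, the last holds). The fingers move at their own pace and stop on an object; the grip force is fixed at half the most. Time passes only in rows, so rows that do not move let the fingers close. It gives the time, the measured TCP pose, the force and the opening at its end, in the units of the state.
- sense(): the state, without advancing time (a new reading comes with each control period).
- capture(name): name is "side" or "top"; returns (picture, depth): 420x560x3 uint8, red, green, blue; 420x560 float32, m along the optical axis (not along the pixel's ray), 0 where there is no reading.
- camera_params(name): a dict with "K" (3x3 intrinsics, pixels), "rvec" (rotation vector, rad) and "tvec" (3), from world to camera coordinates, as OpenCV has them. Camera axes: x right, y down, z forward; pixel columns grow to the right and rows downward; lengths in m; the calibration is good to about 2 mm. A picture is of the moment at which its call begins. camera_params takes no time and is no camera call.
- close_job(): hands the job in, once; it reports no verdict.
Trained networks look in the newest picture that a camera, given by its name, has taken for a name from the list of things; names that differ only in an ending like _2 or _b are one class to them, and where a whole thing is asked for, a point or a joint stands for the part that bears it (a point fixed in the world has none). Each returns a list of dicts, best first, with "p" (0 to 1); they miss things now and then, are a little off and sometimes report something else, mostly with a low value. They report only what shows in the picture. A call takes as long as a camera call. They do not tell look-alikes from the thing itself.
- cut_out(target, camera): "pixels" (420x560 bool, what is visible of it) and "rect" ([left, top, right, bottom] in pixels, round what is visible of it).
The state is a dict: "t": time; "joint_positions": joint angles; "qvel": joint speeds; "effort": joint torques, N m; "tool_pos": TCP position; "eef_rot": TCP orientation; "force": force on the tool from outside, world axes, zero at the start; "ft_torque": the same for the moment, N m; "gripper_width": finger opening in m.
Only numpy, scipy, OpenCV 4.12 (cv2) and the standard library are available. Lean on these libraries where they do the work, as an engineer would, in place of code of your own. Each camera call takes 0.05 s, during which the arm holds its last target. There are 200 camera calls.

## Task

Take the two flat cartons off the sloping chute and stand each one upright on its short end on the date coder's narrow raised ledge, broad face square to the back rail: the taller carton at the print head next to the coder's column, the shorter one at the other print head. Only when both are standing there, released, press the start button fully down. Leave the other things on the bench undisturbed.

Things in the scene. Friction and masses are not known exactly. Their poses are not given: they have to be found in the camera images.
- tall_carton: The taller of two flat plain cardboard cartons: 130 mm long (its z), 66 mm wide (its y), 28 mm thick (its x), about 0.16 kg, rigid. Origin: centre of its bottom end (66 x 28 mm). At the start it lies flat on the chute: bottom end against the stop, z pointing up the slope, -x face uppermost, y level.
- tall_mid (a point): centre of the taller carton
- short_carton: The shorter carton: 95 mm long (its z), 66 mm wide (y), 28 mm thick (x), otherwise like the taller one and lying beside it on the chute, on either side, in the same way. Origin: centre of its bottom end.
- short_mid (a point): centre of the shorter carton
- chute: Fixed aluminium chute 250 mm wide (its y), base 160 mm deep (its x). Its deck rises away from the robot (along its +x) at 40 degrees, 150 mm long from the stop, no side walls; the stop at its low end is 10 mm high above the deck, 8 mm thick. Origin: centre of its underside. The cartons lie 65 mm either side of its middle.
- chute_stop (a point): middle of the corner where the deck meets the stop, 30 mm above the bench; axes of the chute (x ahead, z up)
- coder: Fixed date coder; origin on the bench under its ledge. Ledge: x +-20 mm, y +-120 mm, top 70 mm up. Back rail on its +x edge: 6 mm thick, 12 mm above the ledge. Column 45 x 20 mm, 283 mm high, at x 75, y -150 mm. A bar from it carries two black print heads over the back of the ledge: x 25 to 80 mm, 30 mm wide, at y -60 and +60 mm, undersides 242 mm up.
- column_place (a point): place nearer the column: point on the ledge's top, middle of its depth, in line with the print head at the column end (coder y -60 mm); axes of the coder, x towards the back rail, z up
- free_place (a point): place farther from the column: the same at the other print head (coder y +60 mm)
- start (a joint): travel of the coder's start button, m: 0 = up, 0.006 = fully down (5 N)
- start_top (a point): top centre of the round black start button (36 mm across) on its grey housing, on the bench in front of the chute and coder; pressed straight down
- tape_roll: Bystander: clear roll of packing tape lying flat, 84 mm across, 24 mm high; origin centre of its underside
- spray_bottle: Bystander: white bottle, 64 mm across, 170 mm high, standing; origin centre of its underside
- marker: Bystander: black marker pen lying on the bench, 14 mm thick, about 120 mm long; origin under its middle, x along it
- clip_bin: Bystander: grey open bin 110 x 140 x 50 mm; origin centre of its underside
Not all that is in view belongs to the job. What is shaped like the tall_carton but orange or pink is not meant. What is shaped like the short_carton but red is not meant.

How it is judged:
By the outcome, as a careful person would: the job done as asked, in the order asked, and still so for the second after the job is handed in, with the robot touching nothing.
It also fails if it takes over 72 s, if anything falls off the work surface, if the arm or the gripper's body presses on something with over 40 N, if the wrist force passes 120 N, or if a joint passes its speed limit or range.

## Working session

There is one attempt and no reset: what is moved stays moved. The work goes in short steps, Python scripts to look and compute and a tool call to move; the robot and the scene stay as the last step left them, time stands still between calls to the robot, and variables do not carry over. Pictures are saved under pics/ and viewed, about 8 in all and at most 12, crops included, and the job is handed in when it is done.

Besides the shell and the picture viewer there is one more tool, called after "Emit:" as name(argument=value, ...) on one line, values as JSON. step_arm: Moves the arm, as the interface text tells. Shifts and turns lie within -1 to 1; 1 stands for 4 cm of shift or 360 degrees of turn. Its arguments: {"type":"object","properties":{"plan":{"type":"array"},"hand":{"type":"number"}},"required":["plan"]}

```bash
mkdir -p pics; ls; python3 - <<'E'
from station import *
import cv2,numpy as np
for c in("side","top"):
    im,d=capture(c); cv2.imwrite(f"pics/{c}0.png",im[...,::-1]); np.savez(f"{c}0.npz",im=im,d=d)
    print(c,camera_params(c))
print(sense())
E
```

```text
pics
side {'K': array([[396.54921471,   0.        , 274.08425161],
       [  0.        , 396.54921471, 213.51924234],
       [  0.        ,   0.        ,   1.        ]]), 'rvec': array([ 2.33317669, -0.06801527,  0.05491374]), 'tvec': array([-0.55732474,  0.01052149,  1.43009014])}
top {'K': array([[421.98175029,   0.        , 278.5397351 ],
       [  0.        , 421.98175029, 207.35387021],
       [  0.        ,   0.        ,   1.        ]]), 'rvec': array([ 2.17363891, -2.17546017,  0.12784419]), 'tvec': array([-0.11662656,  0.56894255,  1.08033225])}
{'t': 0.1, 'joint_positions': array([ 1.09083547,  0.41181861, -0.01271574,  1.59692503,  0.00558838,
        1.13428495, -0.08221698]), 'qvel': array([-1.64605468e-04, -3.82204686e-03, -3.33572157e-04, -1.53883868e-03,
       -2.06656292e-03, -2.00718951e-04, -3.54721456e-05]), 'effort': array([ 2.77476269e-03, -6.01833057e+01,  6.84418213e-01, -3.00088191e+01,
        1.40131704e-02,  6.45981883e-03, -4.57903923e-05]), 'tool_pos': array([ 0.25005374, -0.572602  ,  0.40395223]), 'eef_rot': array([-3.07392259e+00, -6.41965272e-01,  5.81540729e-04]), 'force': array([0.04979058, 0.36593322, 0.48703778]), 'ft_torque': array([ 0.00383982, -0.00613356,  0.02510159]), 'gripper_width': 0.08482658789665912}
```

View pics/side0.png

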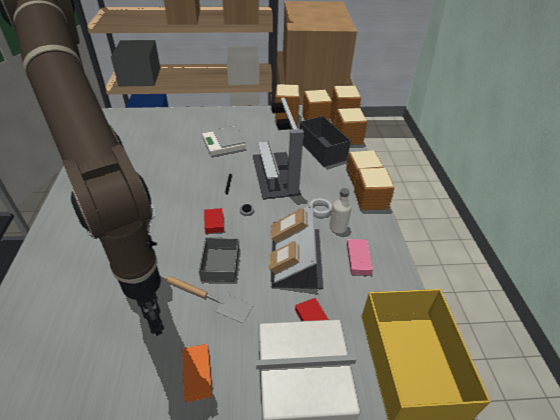

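View pics/top0.png

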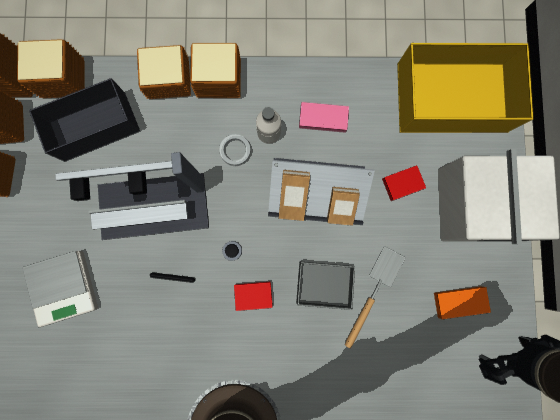

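Side: coder at (275,165), cartons on the chute at (290,222) and (285,258). Top: tall carton (295,195), short one (343,205), ledge (140,213), column (188,170), button (232,250), marker (172,277), bin (326,283).

```bash
cat > h.py <<'E'
from station import *
import cv2,numpy as np
from scipy.spatial.transform import Rotation as R
def cloud(cam,d):
    p=camera_params(cam);K=p["K"];v,u=np.mgrid[:420,:560]
    c=np.stack([(u-K[0,2])/K[0,0]*d,(v-K[1,2])/K[1,1]*d,d],-1)
    return (c-p["tvec"])@R.from_rotvec(p["rvec"]).as_matrix()
def rect(xy): # minAreaRect in mm
    (c,s,a)=cv2.minAreaRect((xy*1000).astype(np.float32)); return np.round(c,1),np.round(s,1),round(a,1)
E
python3 - <<'E'
from h import *
for cam in("top","side"):
    im,d=capture(cam);P=cloud(cam,d)
    np.savez(f"{cam}1.npz",im=im,P=P)
    for n in["tall_carton","short_carton","chute","coder","start_top","tape_roll","spray_bottle","marker","clip_bin"]:
        for i,r in enumerate(cut_out(n,cam)[:4]):
            m=r["pixels"]&(d>0);q=P[m]
            np.save(f"{cam}_{n}_{i}.npy",r["pixels"])
            print(cam,n,i,round(r["p"],2),r["rect"],m.sum(),np.round(np.median(q,0),3),np.round(np.percentile(q,2,0),3),np.round(np.percentile(q,98,0),3))
E
```

```text
top tall_carton 0 0.83 [280.2, 173.1, 308.8, 219.5] 1274 [ 0.593 -0.154  0.1  ] [ 0.539 -0.187  0.054] [ 0.646 -0.122  0.134]
top tall_carton 1 0.82 [296.3, 101.8, 348.5, 131.9] 1240 [ 0.815 -0.24   0.027] [ 0.783 -0.302  0.009] [ 0.851 -0.178  0.032]
top tall_carton 2 0.59 [432.3, 287.0, 494.1, 321.8] 1497 [ 0.322 -0.591  0.027] [ 0.285 -0.66  -0.   ] [ 0.356 -0.531  0.032]
top tall_carton 3 0.19 [323.5, 184.1, 363.0, 228.3] 1044 [ 0.568 -0.277  0.088] [ 0.526 -0.312  0.05 ] [ 0.612 -0.245  0.111]
top short_carton 0 0.84 [234.5, 279.5, 273.3, 310.2] 973 [ 0.339 -0.051  0.027] [ 0.306 -0.095  0.019] [ 0.372 -0.004  0.032]
top short_carton 1 0.7 [383.3, 169.3, 427.4, 201.6] 934 [ 0.635 -0.451  0.028] [ 0.597 -0.505  0.002] [ 0.673 -0.404  0.032]
top chute 0 0.8 [264.5, 158.1, 374.5, 226.5] 3609 [ 0.623 -0.226  0.09 ] [ 0.537 -0.342  0.004] [ 0.698 -0.097  0.126]
top coder 0 0.73 [56.5, 152.1, 209.6, 237.2] 7837 [0.586 0.206 0.067] [0.5   0.084 0.004] [0.648 0.352 0.281]
top start_top 0 0.37 [53.5, 151.6, 209.1, 240.4] 8076 [0.586 0.207 0.067] [0.5   0.084 0.003] [0.65  0.354 0.281]
to
[... 1612 characters left out ...]
 [254.5, 98.5, 303.7, 197.9] 2805 [0.602 0.156 0.069] [0.504 0.08  0.002] [0.657 0.356 0.279]
side tape_roll 0 0.68 [306.8, 196.3, 330.6, 218.6] 272 [ 0.736 -0.002  0.019] [ 0.698 -0.043 -0.   ] [0.767 0.039 0.029]
side tape_roll 1 0.59 [272.1, 202.3, 324.0, 290.2] 2325 [ 0.632 -0.302  0.057] [ 0.533 -0.347  0.002] [ 0.698 -0.112  0.126]
side spray_bottle 0 0.94 [332.2, 188.8, 353.2, 232.5] 656 [ 0.775 -0.112  0.088] [ 0.75  -0.124  0.006] [ 0.808 -0.085  0.171]
side marker 0 0.64 [227.7, 172.9, 232.1, 193.6] 56 [0.389 0.158 0.012] [0.38  0.105 0.008] [0.399 0.211 0.017]
side clip_bin 0 0.8 [199.8, 237.3, 241.6, 282.8] 1560 [ 0.367 -0.23   0.009] [ 0.314 -0.31   0.   ] [ 0.424 -0.167  0.052]
```

```bash
python3 - <<'E'
from h import *
P=np.load("top1.npz")["P"]
def plane(q,it=5):
    m=np.ones(len(q),bool)
    for _ in range(it):
        c=q[m].mean(0);n=np.linalg.svd(q[m]-c,full_matrices=False)[2][2];n*=np.sign(n[2]);m=abs((q-c)@n)<.003
    return c,n,q[m]
for n,f in(("tall","tall_carton_0"),("short","tall_carton_3")):
    m=np.load(f"top_{f}.npy"); q=P[m]; q=q[np.isfinite(q).all(1)]
    c,nn,qi=plane(q)
    e=np.array([0,0,1.])-nn*nn[2];e/=np.linalg.norm(e);l=np.cross(nn,e)
    ab=np.c_[(qi-c)@e,(qi-c)@l]
    rc,rs,ra=rect(ab); top=c+e*rc[0]/1e3+l*rc[1]/1e3
    print(n,"normal",np.round(nn,3),"tilt",np.degrees(np.arccos(nn[2])).round(1),"upslope yaw",np.degrees(np.arctan2(e[1],e[0])).round(1),"facectr",np.round(top,4),rs,ra,"mid",np.round(top-nn*.014,4),len(qi))
m=np.load("top_coder_0.npy");q=P[m]
for lo,hi in((.062,.0755),(.076,.09),(.27,.30),(.235,.262)):
    s=q[(q[:,2]>lo)&(q[:,2]<hi)];print("coder z",lo,len(s),rect(s[:,:2]),np.median(s[:,2]))
m=np.load("top_chute_0.npy");q=P[m];s=q[q[:,2]>.118];print("chute top",rect(s[:,:2]))
s=q[(q[:,2]<.05)&(q[:,2]>.02)];print("chute low",rect(s[:,:2]))
v,u=np.mgrid[:420,:560];b=(abs(u-232)<12)&(abs(v-250)<12);q=P[b];q=q[q[:,2]>.02];print("button",np.percentile(q[:,2],[5,50,95]),rect(q[:,:2]),np.round(q.mean(0),4))
S=np.load("side1.npz")["P"];b=(abs(u-247)<9)&(abs(v-209)<9);q=S[b];q=q[q[:,2]>.02];print("button side",np.percentile(q[:,2],[5,50,95]),rect(q[:,:2]))
m=np.load("side_coder_0.npy");q=S[m]
for lo,hi in((.062,.0755),(.076,.09),(.27,.30)):
    s=q[(q[:,2]>lo)&(q[:,2]<hi)];print("coder side z",lo,len(s),rect(s[:,:2]),np.median(s[:,2]))
i=np.load("top1.npz")["im"];cv2.imwrite("pics/c1.png",cv2.resize(i[140:260,45:385],None,fx=2.3,fy=2.3,interpolation=3)[...,::-1])
E
```

```text
tall normal [-0.215 -0.964  0.153] tilt 81.2 upslope yaw 77.4 facectr [ 0.5861 -0.1533  0.0952] [ 24.1 131.4] 31.2 mid [ 0.5892 -0.1398  0.093 ] 118
short normal [-0.342 -0.925  0.165] tilt 80.5 upslope yaw 69.7 facectr [ 0.5567 -0.2779  0.058 ] [ 46.2 133.7] 49.0 mid [ 0.5615 -0.2649  0.0557] 98
coder z 0.062 1584 (array([554.9, 208.6]), array([ 99. , 296.7]), 21.2) 0.06930091706401811
coder z 0.076 277 (array([575.6, 211.1]), array([ 61.2, 285.7]), 20.7) 0.08099385349486717
coder z 0.27 1487 (array([602.7, 211.3]), array([ 67. , 260.1]), 10.1) 0.2753828039347915
coder z 0.235 211 (array([599.6, 198.1]), array([ 59.1, 238.9]), 12.9) 0.2529742984444427
chute top (array([ 565.7, -224.8]), array([221.7, 247.8]), 0.5)
chute low (array([ 555.2, -214.4]), array([249.8,  41.5]), 84.5)
button [0.02027589 0.02196787 0.02491671] (array([457.4, -39.2]), array([ 31.3, 125.3]), 0.0) [0.4565 0.0055 0.0329]
button side [0.02051754 0.02187159 0.02488321] (array([ 471.5, -518.9]), array([  32.7, 1081.4]), 1.5)
coder side z 0.062 430 (array([585.4, 341.2]), array([138.6, 517.7]), 0.5) 0.07013265087207207
coder side z 0.076 94 (array([581.9, 194.1]), array([ 60. , 258.7]), 23.6) 0.08207803039029302
coder side z 0.27 300 (array([604.9, 208.8]), array([ 64.4, 264.7]), 9.6) 0.275942431953669
```

View pics/c1.png

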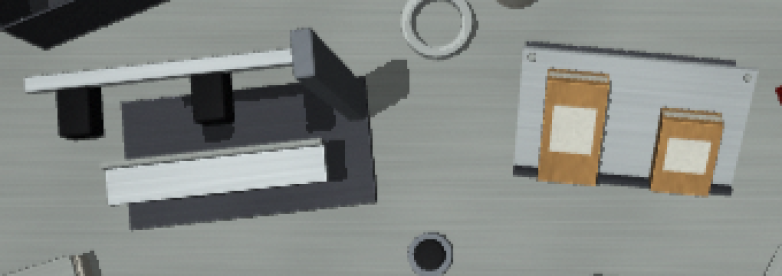

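The crop shows the ledge (white strip, crop 105–325 × 145–205), column at its right end, the tall carton left and the short one right on the chute, button at (430,252). Depth has outliers; I'll refit robustly.

```bash
python3 - <<'E'
from h import *
from scipy.optimize import least_squares
v,u=np.mgrid[:420,:560]
D={c:np.load(f"{c}1.npz") for c in("top","side")}
def ok(q): return q[(q[:,2]>-.01)&(q[:,2]<.32)&(q[:,0]>.2)&(q[:,0]<.9)]
M={"tall":{"top":"tall_carton_0","side":"tall_carton_1"},"short":{"top":"tall_carton_3","side":"short_carton_1"}}
t=np.radians(40)
for cam in("top","side"):
    P=D[cam]["P"]
    for n in M:
        q=ok(P[np.load(f"{cam}_{M[n][cam]}.npy")])
        # plane z=a+bx+cy robust
        f=least_squares(lambda p:p[0]+p[1]*q[:,0]+p[2]*q[:,1]-q[:,2],[-.4,.84,0],loss="soft_l1",f_scale=.001).x
        nn=np.array([-f[1],-f[2],1]);nn/=np.linalg.norm(nn)
        qi=q[abs(f[0]+f[1]*q[:,0]+f[2]*q[:,1]-q[:,2])<.004]
        c=qi.mean(0);e=np.array([0,0,1.])-nn*nn[2];e/=np.linalg.norm(e);l=np.cross(nn,e)
        rc,rs,ra=rect(np.c_[(qi-c)@e,(qi-c)@l]);top=c+e*rc[0]/1e3+l*rc[1]/1e3
        print(cam,n,"tilt",np.degrees(np.arccos(nn[2])).round(1),"yaw",np.degrees(np.arctan2(e[1],e[0])).round(1),"face",np.round(top,4),rs,ra,"mid",np.round(top-nn*.014,4),len(qi))
    q=ok(P[np.load(f"{cam}_coder_0.npy")])
    for lo,hi in((.066,.0745),(.078,.086),(.27,.30),(.002,.02)):
        s=q[(q[:,2]>lo)&(q[:,2]<hi)];
        # drop isolated points
        from scipy.spatial import cKDTree
        k=cKDTree(s[:,:2]);s=s[np.array([len(x) for x in k.query_ball_point(s[:,:2],.008)])>6]
        if len(s)>9:print(cam,"coder z",lo,len(s),rect(s[:,:2]),np.median(s[:,2]).round(4))
    q=ok(P[np.load(f"{cam}_chute_0.npy")])
    f=least_squares(lambda p:p[0]+p[1]*q[:,0]+p[2]*q[:,1]-q[:,2],[-.4,.84,0],loss="cauchy",f_scale=.001).x
    print(cam,"deck tilt",np.degrees(np.arctan(np.hypot(*f[1:]))),"yaw",np.degrees(np.arctan2(f[2],f[1])))
    uu,vv=(232,250) if cam=="top" else (247,209)
    q=ok(P[(abs(u-uu)<13)&(abs(v-vv)<13)]);q=q[q[:,2]>.008]
    z=np.percentile(q[:,2],[5,25,50,75,95,99]);s=q[q[:,2]>.025]
    print(cam,"btn",z.round(4),rect(q[:,:2]),rect(s[:,:2]),len(s),q.mean(0))
E
```

```text
top tall tilt 39.1 yaw -5.2 face [ 0.5854 -0.1531  0.0934] [ 65.9 130.2] 89.8 mid [ 0.5942 -0.1539  0.0826] 1077
top short tilt 37.7 yaw -6.4 face [ 0.5605 -0.2781  0.0825] [97.2 66.3] 1.0 mid [ 0.569  -0.279   0.0715] 741
top coder z 0.066 1477 (array([544. , 236.7]), array([ 43.7, 240.9]), 7.3) 0.0694
top coder z 0.078 231 (array([566.6, 236.9]), array([  6.7, 233.7]), 6.4) 0.0813
top coder z 0.27 1487 (array([602.7, 211.3]), array([ 67. , 260.1]), 10.1) 0.2754
top coder z 0.002 3629 (array([575.6, 220.5]), array([150.2, 286.3]), 6.3) 0.0074
top deck tilt 39.82428970769421 yaw -5.460154563133305
top btn [0.0089 0.0116 0.0162 0.021  0.0238 0.0251] (array([456.2,   7.3]), array([49.1, 48.4]), 44.3) (array([463.2,   7.9]), array([ 5.6, 11. ]), 45.1) 4 [0.45629485 0.00675236 0.01631144]
side tall tilt 38.6 yaw 3.9 face [ 0.5876 -0.1555  0.0925] [ 67.9 133.3] 82.1 mid [ 0.5963 -0.1549  0.0816] 329
side short tilt 36.7 yaw 4.7 face [ 0.5635 -0.28    0.0823] [66.9 96.4] 82.9 mid [ 0.5718 -0.2793  0.0711] 305
side coder z 0.066 172 (array([552.8, 198.9]), array([ 90.1, 288.6]), 26.0) 0.0701
side coder z 0.27 199 (array([605.8, 202.1]), array([ 61.6, 251.9]), 10.4) 0.2764
side coder z 0.002 580 (array([576.9, 214.8]), array([144.2, 279.4]), 5.7) 0.0082
side deck tilt 39.87844013436588 yaw -5.1848312400091805
side btn [0.0086 0.0108 0.0171 0.0211 0.0239 0.0248] (array([462.6,   3.3]), array([77.1, 43.5]), 16.8) (array([470.7,   9.4]), array([0., 0.]), 0.0) 1 [0.4588066  0.00063369 0.01638393]
```

```bash
cat > plan.py <<'E'
from h import *
th=np.radians(62)
def rotz(a): return R.from_euler("z",a,degrees=True).as_matrix()
def chuteC(): # carton rotation on the chute
    s,c=np.sin(np.radians(40)),np.cos(np.radians(40))
    return rotz(-5.3)@np.array([[s,0,c],[0,1,0],[-c,0,s]])
def upC(yaw=6.4): return rotz(yaw)   # upright: x to rail
TC=np.array([[np.sin(th),0,np.cos(th)],[0,-1,0],[np.cos(th),0,-np.sin(th)]]) # tool in carton
def tcp(Rc,o,zg,dx,back=0,reach=.150): # tcp pose for grasp at carton (dx,0,zg)
    Rt=Rc@TC; g=o+Rc@np.array([dx,0,zg]); return g-Rt[:,2]*(reach+back),Rt
def rows(p,Rt,n,vert=False):
    s=sense();R0=R.from_rotvec(s["eef_rot"]).as_matrix();d=R0.T@Rt
    w=R.from_matrix(d).as_rotvec()/n;Rw=R.from_rotvec(w).as_matrix()
    S=sum(np.linalg.matrix_power(Rw,k) for k in range(n)); v=np.linalg.solve(S,R0.T@(p-s["tool_pos"]))
    print("n",n,"row",np.round(np.r_[v/.04,w/(2*np.pi)],4).tolist(),"per-row mm",(np.linalg.norm(v)*1e3).round(1),"deg",np.degrees(np.linalg.norm(w)).round(2),"tgt",p.round(3),"dist",np.round(p-s["tool_pos"],4))
    return s
yC=6.4;ledge=np.array([.5438,.2360,.070]);ax=rotz(yC)
mid={"short":np.array([.570,-.279,.0713]),"tall":np.array([.595,-.1543,.0823])}
half={"short":.0475,"tall":.065};zg={"short":.060,"tall":.088}
plc={"short":ledge+ax@[-.002,.06,0],"tall":ledge+ax@[-.002,-.06,0]}
def pick(n,back=0): return tcp(chuteC(),mid[n]-chuteC()[:,2]*half[n],zg[n],-.007,back)
E
python3 -c "
from plan import *
rows(*pick('short',.08),18)
print(R.from_rotvec(sense()['eef_rot']).as_matrix().round(2),pick('short')[1].round(2))"
```

```text
n 18 row [0.6581, -0.2898, 0.0359, 0.0009, -0.0033, 0.0044] per-row mm 28.8 deg 2.01 tgt [ 0.661 -0.287  0.298] dist [ 0.4107  0.2853 -0.1068]
[[ 0.92  0.4   0.  ]
 [ 0.4  -0.92 -0.  ]
 [ 0.    0.   -1.  ]] [[ 0.92 -0.09 -0.37]
 [-0.09 -1.    0.03]
 [-0.37  0.   -0.93]]
```

Emit:
step_arm(plan=[0.658,-0.29,0.036,0.0009,-0.0033,0.0044,0.658,-0.29,0.036,0.0009,-0.0033,0.0044,0.658,-0.29,0.036,0.0009,-0.0033,0.0044,0.658,-0.29,0.036,0.0009,-0.0033,0.0044,0.658,-0.29,0.036,0.0009,-0.0033,0.0044,0.658,-0.29,0.036,0.0009,-0.0033,0.0044,0.658,-0.29,0.036,0.0009,-0.0033,0.0044,0.658,-0.29,0.036,0.0009,-0.0033,0.0044,0.658,-0.29,0.036,0.0009,-0.0033,0.0044,0.658,-0.29,0.036,0.0009,-0.0033,0.0044,0.658,-0.29,0.036,0.0009,-0.0033,0.0044,0.658,-0.29,0.036,0.0009,-0.0033,0.0044,0.658,-0.29,0.036,0.0009,-0.0033,0.0044,0.658,-0.29,0.036,0.0009,-0.0033,0.0044,0.658,-0.29,0.036,0.0009,-0.0033,0.0044,0.658,-0.29,0.036,0.0009,-0.0033,0.0044,0.658,-0.29,0.036,0.0009,-0.0033,0.0044,0.658,-0.29,0.036,0.0009,-0.0033,0.0044], hand=-1)

```text
t: 2.6
tool_pos: [0.6621, -0.2861, 0.2983]
eef_rot: [-3.059, 0.142, 0.593]
force: [0.5, -0.4, 0.3]
gripper_width: 0.0853
```

```bash
python3 -c "
from plan import *
s=rows(*pick('short',.08),3);print(s['joint_positions'].round(3),s['t'])
rows(*pick('short',0),6)
"
```

```text
n 3 row [-0.0078, 0.0124, 0.0066, -0.0003, -0.0, 0.0] per-row mm 0.6 deg 0.1 tgt [ 0.661 -0.287  0.298] dist [-0.0013 -0.0014 -0.0004]
[ 0.318  0.784  0.006  1.242  0.076  1.49  -1.361] 2.6
n 6 row [-0.004, 0.0072, 0.3366, -0.0001, -0.0, 0.0] per-row mm 13.5 deg 0.05 tgt [ 0.631 -0.285  0.224] dist [-0.0311  0.0014 -0.0746]
```

Emit:
step_arm(plan=[-0.005,0.01,0.4,0,0,0,-0.005,0.01,0.4,0,0,0,-0.005,0.01,0.4,0,0,0,-0.005,0.01,0.4,0,0,0,0,0.005,0.3,0,0,0,0,0,0.12,0,0,0,0,0,0,0,0,0])

```text
t: 3.18
tool_pos: [0.6294, -0.2855, 0.223]
eef_rot: [-3.057, 0.141, 0.595]
force: [-0.1, -0.1, 0.1]
gripper_width: 0.0854
```

```bash
python3 - <<'E'
from plan import *
s=rows(*pick('short',0),3)
for c in("side","top"):
    im,d=capture(c)
    if c=="side": a=im[150:330,180:400]
    else: a=im[140:320,240:460]
    cv2.imwrite(f"pics/g_{c}.png",cv2.resize(a,None,fx=2.5,fy=2.5)[...,::-1])
a,b=[cv2.imread(f"pics/g_{c}.png") for c in("side","top")]
cv2.imwrite("pics/g1.png",cv2.resize(np.hstack([a,b]),(800,330)))
E
```

```text
n 3 row [0.0093, -0.0086, -0.0111, -0.0003, 0.0, 0.0001] per-row mm 0.7 deg 0.11 tgt [ 0.631 -0.285  0.224] dist [0.0016 0.0009 0.0008]
```

View pics/g1.png

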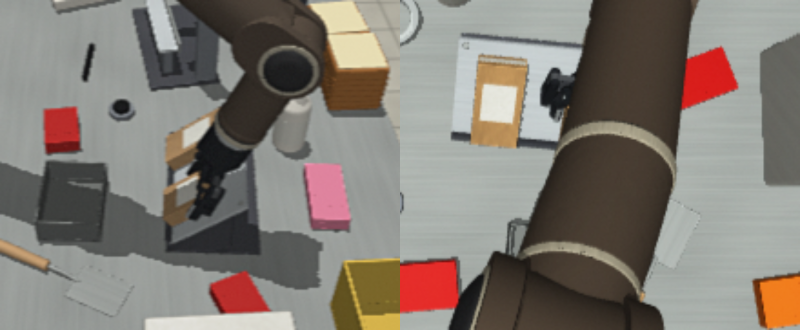

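Side view: the fingers straddle the short carton (at ~(190,195)); nothing is touched. Closing.

Emit:
step_arm(plan=[0,0,0,0,0,0,0,0,0,0,0,0,0,0,0,0,0,0,0,0,0,0,0,0,0,0,0,0,0,0,0,0,0,0,0,0,0,0,0,0,0,0,0,0,0,0,0,0], hand=1)

```text
t: 3.95
tool_pos: [0.631, -0.2848, 0.2259]
eef_rot: [-3.059, 0.139, 0.588]
force: [-0.1, 2.3, 5.0]
gripper_width: 0.0653
```

```bash
cat >> plan.py <<'E'
def lift(h): # normal-to-deck lift from here
    s=sense();return s["tool_pos"]-chuteC()[:,0]*h,R.from_rotvec(s["eef_rot"]).as_matrix()
E
python3 -c "
from plan import *
s=rows(*lift(.06),4);print(s['force'],s['gripper_width'])
"
```

```text
n 4 row [-0.3304, -0.0018, -0.1773, 0.0, 0.0, 0.0] per-row mm 15.0 deg 0.0 tgt [ 0.593 -0.281  0.272] dist [-0.0384  0.0036  0.046 ]
[-0.12405052  2.28010846  4.99420536] 0.0652840673796551
```

Emit:
step_arm(plan=[-0.165,0,-0.09,0,0,0,-0.33,0,-0.177,0,0,0,-0.33,0,-0.177,0,0,0,-0.33,0,-0.177,0,0,0,-0.33,0,-0.177,0,0,0,0,0,-0.9,0,0,0,0,0,-0.9,0,0,0,0,0,-0.9,0,0,0])

```text
t: 4.62
tool_pos: [0.6271, -0.2862, 0.378]
eef_rot: [-3.059, 0.141, 0.592]
force: [2.4, -0.1, -2.6]
gripper_width: 0.0653
```

```bash
cat >> plan.py <<'E'
def place(n,up=0,fwd=0): return tcp(upC(),plc[n]+np.array([0,0,up])+ax@[fwd,0,0],zg[n],-.007)
E
python3 -c "
from plan import *
s=rows(*place('short',.12,-.06),20);print(s['joint_positions'].round(3),s['force'],s['gripper_width'])
rows(*place('short',.12,-.06),40)
"
```

```text
n 20 row [-0.2922, -0.7103, -0.0019, 0.0, 0.0069, -0.0017] per-row mm 30.7 deg 2.56 tgt [0.399 0.28  0.382] dist [-0.2285  0.5663  0.0045]
[ 0.331  0.663  0.01   1.276  0.08   1.576 -1.339] [ 2.38153086 -0.10341072 -2.62365351] 0.06531540627102426
n 40 row [-0.1452, -0.3555, -0.0025, 0.0, 0.0035, -0.0008] per-row mm 15.4 deg 1.28 tgt [0.399 0.28  0.382] dist [-0.2285  0.5663  0.0045]
```

Emit:
step_arm(plan=[-0.292,-0.71,-0.002,0,0.0069,-0.0017,-0.292,-0.71,-0.002,0,0.0069,-0.0017,-0.292,-0.71,-0.002,0,0.0069,-0.0017,-0.292,-0.71,-0.002,0,0.0069,-0.0017,-0.292,-0.71,-0.002,0,0.0069,-0.0017,-0.292,-0.71,-0.002,0,0.0069,-0.0017,-0.292,-0.71,-0.002,0,0.0069,-0.0017,-0.292,-0.71,-0.002,0,0.0069,-0.0017,-0.292,-0.71,-0.002,0,0.0069,-0.0017,-0.292,-0.71,-0.002,0,0.0069,-0.0017,-0.292,-0.71,-0.002,0,0.0069,-0.0017,-0.292,-0.71,-0.002,0,0.0069,-0.0017,-0.292,-0.71,-0.002,0,0.0069,-0.0017,-0.292,-0.71,-0.002,0,0.0069,-0.0017,-0.292,-0.71,-0.002,0,0.0069,-0.0017,-0.292,-0.71,-0.002,0,0.0069,-0.0017,-0.292,-0.71,-0.002,0,0.0069,-0.0017,-0.292,-0.71,-0.002,0,0.0069,-0.0017,-0.292,-0.71,-0.002,0,0.0069,-0.0017,-0.292,-0.71,-0.002,0,0.0069,-0.0017])

```text
t: 6.28
tool_pos: [0.3969, 0.2806, 0.38]
eef_rot: [-3.02, -0.174, -0.757]
force: [0.4, -1.2, -2.2]
gripper_width: 0.0656
```

```bash
python3 - <<'E'
from plan import *
s=rows(*place('short',.12,-.06),5);print(s['joint_positions'].round(3),s['force'],s['gripper_width'])
for c in("side","top"):
    im,d=capture(c);np.savez(f"{c}2.npz",im=im,P=cloud(c,d))
    for r in cut_out("short_carton",c): print(c,round(r["p"],2),r["rect"])
    cv2.imwrite(f"pics/h_{c}.png",im[...,::-1])
a,b=[cv2.imread(f"pics/h_{c}.png") for c in("side","top")]
cv2.imwrite("pics/h1.png",np.hstack([cv2.resize(a[60:300,130:390],(400,370)),cv2.resize(b[130:400,40:330],(400,370))]))
E
```

```text
n 5 row [0.0127, 0.0036, -0.007, 0.0001, -0.0001, 0.0001] per-row mm 0.6 deg 0.06 tgt [0.399 0.28  0.382] dist [ 0.0016 -0.0005  0.0024]
[-0.502  0.126 -0.353  2.111  0.648  0.636 -2.776] [ 0.42929385 -1.17246394 -2.21573812] 0.06557899694602481
side 0.73 [201.0, 207.6, 223.8, 232.9]
side 0.63 [242.8, 100.7, 252.8, 134.2]
side 0.56 [296.6, 297.9, 328.7, 322.7]
top 0.97 [385.5, 168.9, 425.3, 200.7]
top 0.97 [237.4, 280.0, 272.6, 309.2]
top 0.76 [62.0, 234.1, 112.4, 248.9]
```

View pics/h1.png

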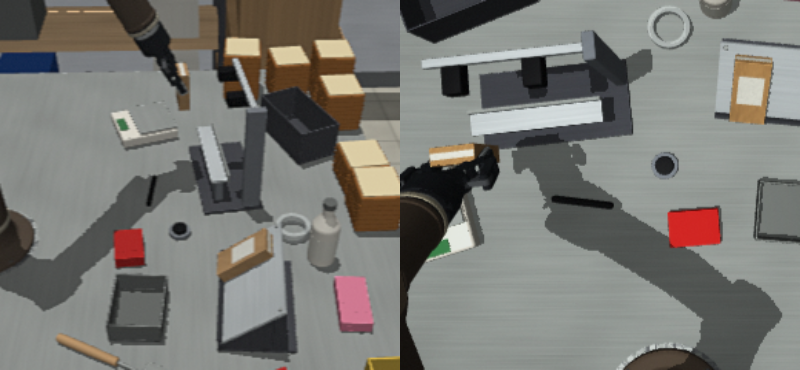

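The short carton hangs upright in the gripper in front of the free place: crop side (182,85), top (455,153). Measuring it in the hand.

```bash
cat >> plan.py <<'E'
def cart(cam,P,box,zlo): # top face + yaw of an upright carton seen in box
    v,u=np.mgrid[:420,:560];m=(u>=box[0])&(u<=box[2])&(v>=box[1])&(v<=box[3])
    return P[m]
E
python3 - <<'E'
from plan import *
T=np.load("top2.npz");S=np.load("side2.npz")
p,Rt=sense()["tool_pos"],R.from_rotvec(sense()["eef_rot"]).as_matrix()
Rc=Rt@TC.T; o=p+Rt[:,2]*.15-Rc@np.array([-.007,0,zg["short"]])
print("predicted bottom",o.round(4),"cart z axis",Rc[:,2].round(3),"top z",(o+Rc[:,2]*.095)[2].round(4))
for n,Q,b in(("top",T,(60,232,114,251)),("side",S,(238,97,256,138))):
    q=cart(n,Q["P"],b,0);im=cart(n,Q["im"],b,0).astype(int)
    col=(im[:,0]>im[:,2]+25)&(im[:,0]>90)|(im.min(1)>170)
    q=q[col&(q[:,2]>.12)&(q[:,2]<.33)]
    l=(q-o)@Rc # carton frame
    print(n,len(l),"carton-frame pcts mm\n",(np.percentile(l,[1,5,25,50,75,95,99],axis=0)*1e3).round(1))
    f=l[(abs(l[:,0]+.014)<.008)&(l[:,2]<.085)]
    if len(f)>30: print("front face fit x=a+b*y+c*z",np.linalg.lstsq(np.c_[np.ones(len(f)),f[:,1:]],f[:,0],rcond=None)[0].round(4),len(f))
    f=l[(abs(l[:,2]-.095)<.008)]
    if len(f)>30: print("top face fit z=a+bx+cy",np.linalg.lstsq(np.c_[np.ones(len(f)),f[:,:2]],f[:,2],rcond=None)[0].round(4),len(f),rect(f[:,:2]))
E
```

```text
predicted bottom [0.4738 0.2879 0.1869] cart z axis [0.001 0.006 1.   ] top z 0.2819
top 434 carton-frame pcts mm
 [[-15.2 -28.7  87.4]
 [-13.8 -25.3  88.6]
 [ -8.2 -12.1  90. ]
 [ -1.6   3.7  91. ]
 [  5.   19.4  92. ]
 [ 10.5  32.8  93.4]
 [ 11.4  35.3  94. ]]
top face fit z=a+bx+cy [ 0.091   0.002  -0.0008] 431 (array([-1.9,  3.1]), array([27.6, 65.6]), 0.1)
side 137 carton-frame pcts mm
 [[-14.1 -39.1   0.7]
 [ -9.9 -38.2   3.4]
 [ -4.3 -35.4  30.8]
 [  2.1 -31.2  84.6]
 [  8.  -14.2  92.8]
 [ 12.   19.   96.4]
 [ 14.6  27.2 113. ]]
top face fit z=a+bx+cy [0.0927 0.0181 0.0116] 62 (array([ 2.3, -3.9]), array([69. , 25.5]), 89.3)
```

```bash
python3 -c "
from plan import *
rows(*place('short',.025,-.06),6)
"
```

```text
n 6 row [-0.1744, -0.0004, 0.3414, 0.0001, 0.0, 0.0002] per-row mm 15.3 deg 0.07 tgt [0.399 0.28  0.287] dist [ 0.0014 -0.0001 -0.092 ]
```

Emit:
step_arm(plan=[-0.174,0,0.341,0.0001,0,0.0001,-0.174,0,0.341,0.0001,0,0.0001,-0.174,0,0.341,0.0001,0,0.0001,-0.174,0,0.341,0.0001,0,0.0001,-0.174,0,0.341,0.0001,0,0.0001,-0.174,0,0.341,0.0001,0,0.0001])

```text
t: 6.98
tool_pos: [0.4007, 0.2776, 0.2958]
eef_rot: [-3.02, -0.164, -0.75]
force: [0.3, 0.7, -3.0]
gripper_width: 0.0655
```

```bash
python3 -c "
from plan import *
s=rows(*place('short',.018,0),6);print(s['joint_positions'].round(3))
"
```

```text
n 6 row [0.1839, -0.012, 0.1702, 0.0001, 0.0, -0.0001] per-row mm 10.0 deg 0.04 tgt [0.458 0.287 0.28 ] dist [ 0.0575  0.0092 -0.0154]
[-1.108  0.243  0.335  2.233  0.664  0.367 -2.847]
```

Emit:
step_arm(plan=[0.18,-0.012,0.17,0,0,0,0.18,-0.012,0.17,0,0,0,0.18,-0.012,0.17,0,0,0])

```text
t: 7.23
tool_pos: [0.4292, 0.2843, 0.288]
eef_rot: [-3.019, -0.17, -0.748]
force: [0.2, 1.5, -0.7]
gripper_width: 0.0652
```

```bash
python3 -c "
from plan import *
s=rows(*place('short',.018,0),4);print(s['joint_positions'].round(3),s['qvel'].round(2))
print((R.from_rotvec(s['eef_rot']).as_matrix()@TC.T).round(3))
"
```

```text
n 4 row [0.1388, 0.005, 0.1268, -0.0, 0.0001, 0.0] per-row mm 7.5 deg 0.04 tgt [0.458 0.287 0.28 ] dist [ 0.029   0.0025 -0.0075]
[-1.037  0.297  0.305  2.181  0.626  0.344 -2.779] [ 0.29  0.2  -0.1  -0.21 -0.15 -0.09  0.25]
[[ 0.994 -0.112  0.003]
 [ 0.112  0.994  0.   ]
 [-0.003 -0.     1.   ]]
```

Tracking well and j7 is moving off its limit. Continue.

Emit:
step_arm(plan=[0.139,0.005,0.127,0,0,0,0.139,0.005,0.127,0,0,0,0.139,0.005,0.127,0,0,0,0.139,0.005,0.127,0,0,0,0,0,0,0,0,0])

```text
t: 7.65
tool_pos: [0.4585, 0.2856, 0.2798]
eef_rot: [-3.02, -0.166, -0.749]
force: [0.7, -0.6, -1.1]
gripper_width: 0.0655
```

```bash
python3 -c "
from plan import *
s=rows(*place('short',.0055,0),3);print(s['joint_positions'].round(3),s['qvel'].round(2))
print((R.from_rotvec(s['eef_rot']).as_matrix()@TC.T).round(3))
"
```

```text
n 3 row [-0.0478, -0.0099, 0.0862, 0.0001, 0.0001, -0.0001] per-row mm 4.0 deg 0.06 tgt [0.458 0.287 0.268] dist [-0.0004  0.0011 -0.0118]
[-0.97   0.347  0.281  2.132  0.591  0.324 -2.714] [-0.04 -0.02  0.01  0.03  0.01  0.01 -0.03]
[[ 0.994 -0.11   0.003]
 [ 0.11   0.994  0.001]
 [-0.003 -0.001  1.   ]]
```

Emit:
step_arm(plan=[-0.048,-0.01,0.086,0,0,0,-0.048,-0.01,0.086,0,0,0,-0.048,-0.01,0.086,0,0,0,0,0,0,0,0,0])

```text
t: 7.98
tool_pos: [0.4555, 0.2878, 0.267]
eef_rot: [-3.021, -0.172, -0.746]
force: [-0.1, -0.5, -2.7]
gripper_width: 0.0652
```

```bash
cat >> plan.py <<'E'
def check(n,H,cams=("top","side")): # carton top-face centre in coder frame, from both cameras
    K=plc[n]
    for c in cams:
        im,d=capture(c);P=cloud(c,d);l=(P-ledge)@ax;k=(plc[n]-ledge)@ax
        i=im.astype(int);col=((i[...,0]>i[...,2]+25)&(i[...,0]>80))
        m=col&(abs(l[...,0])<.035)&(abs(l[...,1]-k[1])<.05)&(l[...,2]>.01)&(l[...,2]<H+.04)
        f=l[m&(abs(l[...,2]-H)<.012)];b=l[m&(l[...,2]<H-.012)]
        if len(f)>20:
            z=np.median(f[:,2]);f=f[abs(f[:,2]-z)<.005]
            print(c,"top face z",z.round(4),rect(f[:,:2]),"fit",np.linalg.lstsq(np.c_[np.ones(len(f)),f[:,:2]],f[:,2],rcond=None)[0].round(3),len(f))
        if len(b)>20: print(c,"lower n",len(b),"x",np.percentile(b[:,0],[2,50,98]).round(3),"y",np.percentile(b[:,1],[2,50,98]).round(3),"zmin",b[:,2].min().round(3))
        cv2.imwrite(f"pics/k_{c}.png",im[...,::-1])
E
python3 -c "
from plan import *
check('short',.095)
s=rows(*place('short',.0015,0),3);print(s['force'])"
```

```text
top top face z 0.0945 (array([-5.3, 59.5]), array([27.8, 66.2]), 0.2) fit [ 0.095 -0.013 -0.004] 237
side top face z 0.0965 (array([-1.9, 55.4]), array([71.2, 24.8]), 87.7) fit [0.096 0.025 0.002] 43
side lower n 61 x [-0.018 -0.003  0.007] y [0.018 0.027 0.037] zmin 0.01
n 3 row [0.0024, 0.0119, 0.0362, 0.0, 0.0002, 0.0001] per-row mm 1.5 deg 0.09 tgt [0.458 0.287 0.264] dist [ 0.0024 -0.0012 -0.0037]
[ 0.05346543 -0.06081931 -2.34462665]
```

Carton bottom is about at ledge height and centre about −4 mm; nudge forward 3 mm and lower gently.

Emit:
step_arm(plan=[0.063,0.01,0.035,0,0,0,-0.012,0,0.022,0,0,0,-0.012,0,0.022,0,0,0,0,0,0,0,0,0,0,0,0,0,0,0])

```text
t: 8.5
tool_pos: [0.4593, 0.2876, 0.2662]
eef_rot: [-3.019, -0.17, -0.749]
force: [0.3, 0.3, 0.2]
gripper_width: 0.0654
```

```bash
python3 -c "
from plan import *
check('short',.095,('top',))
s=rows(*place('short',.0015,0),3);print(s['force'])
print((R.from_rotvec(s['eef_rot']).as_matrix()@TC.T).round(3))"
```

```text
top top face z 0.0943 (array([-1.5, 59. ]), array([66.2, 27.8]), 89.4) fit [ 0.095 -0.007 -0.003] 229
n 3 row [-0.0177, 0.0059, 0.0117, 0.0, 0.0001, 0.0] per-row mm 0.9 deg 0.05 tgt [0.458 0.287 0.264] dist [-0.0011 -0.0008 -0.0022]
[-0.01248489 -0.80433025  0.54458956]
[[ 0.994 -0.112  0.003]
 [ 0.112  0.994  0.001]
 [-0.003 -0.001  1.   ]]
```

Emit:
step_arm(plan=[-0.008,0,0.015,0,0,0,0,0,0,0,0,0])

```text
t: 8.72
tool_pos: [0.4594, 0.2876, 0.2661]
eef_rot: [-3.019, -0.17, -0.749]
force: [-4.6, -2.2, 9.0]
gripper_width: 0.0654
```

Emit:
step_arm(plan=[0,0,0,0,0,0,0,0,0,0,0,0,0,0,0,0,0,0,0,0,0,0,0,0,0,0,0,0,0,0,0,0,0,0,0,0,0,0,0,0,0,0,0,0,0,0,0,0], hand=-1)

```text
t: 9.38
tool_pos: [0.4592, 0.2875, 0.2652]
eef_rot: [-3.02, -0.17, -0.748]
force: [-0.4, -0.0, -0.4]
gripper_width: 0.0854
```

```bash
python3 -c "
from plan import *
check('short',.095)
a,b=[cv2.imread(f'pics/k_{c}.png') for c in('side','top')]
cv2.imwrite('pics/k1.png',np.hstack([cv2.resize(a[70:220,180:330],(400,400)),cv2.resize(b[130:270,30:210],(400,311))[:311]][:1]+[cv2.copyMakeBorder(cv2.resize(b[130:270,30:210],(400,311)),0,89,0,0,0)]))"
```

```text
top top face z 0.094 (array([-2. , 59.3]), array([66.7, 28.2]), 89.0) fit [ 0.095 -0.004 -0.014] 249
side top face z 0.0951 (array([ 1.2, 53.2]), array([62.1, 23.6]), 89.8) fit [ 0.094 -0.02   0.02 ] 44
side lower n 55 x [-0.012  0.001  0.009] y [0.021 0.025 0.031] zmin 0.011
```

View pics/k1.png

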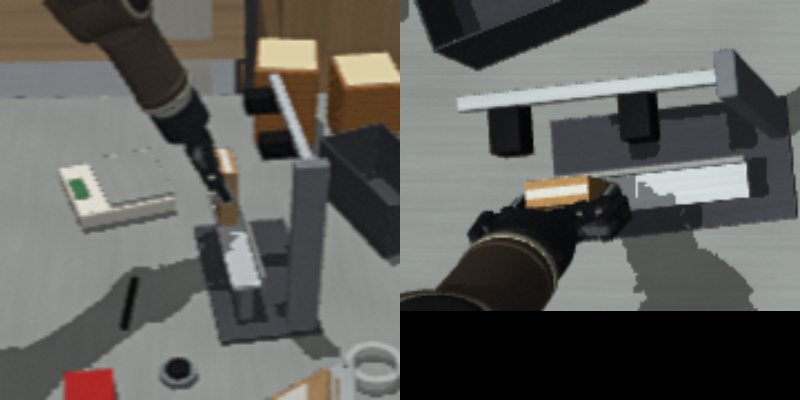

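Short carton stands free on the ledge at the far head (side crop (228,185); top crop (558,192)), square to the rail, fingers open. Retreating.

Emit:
step_arm(plan=[0,0,-0.3,0,0,0,0,0,-0.6,0,0,0,0,0,-0.8,0,0,0,0,0,-0.9,0,0,0,0,0,-0.9,0,0,0])

```text
t: 9.9
tool_pos: [0.3934, 0.2798, 0.39]
eef_rot: [-3.021, -0.17, -0.747]
force: [-0.2, 0.7, 0.1]
gripper_width: 0.0854
```

```bash
python3 -c "
from plan import *
check('short',.095,('top',))
s=rows(*pick('tall',.09),20);print(s['joint_positions'].round(2))"
```

```text
top top face z 0.0942 (array([-2.4, 59.1]), array([66.1, 28.2]), 89.5) fit [0.094 0.002 0.001] 252
n 20 row [0.3786, 0.565, 0.11, -0.0001, -0.0069, 0.0017] per-row mm 27.6 deg 2.57 tgt [ 0.698 -0.164  0.325] dist [ 0.3052 -0.4444 -0.071 ]
[-1.04  0.07  0.22  2.13  0.52  0.63 -2.66]
```

Emit:
step_arm(plan=[0.379,0.565,0.11,0,-0.0069,0.0017,0.379,0.565,0.11,0,-0.0069,0.0017,0.379,0.565,0.11,0,-0.0069,0.0017,0.379,0.565,0.11,0,-0.0069,0.0017,0.379,0.565,0.11,0,-0.0069,0.0017,0.379,0.565,0.11,0,-0.0069,0.0017,0.379,0.565,0.11,0,-0.0069,0.0017,0.379,0.565,0.11,0,-0.0069,0.0017,0.379,0.565,0.11,0,-0.0069,0.0017,0.379,0.565,0.11,0,-0.0069,0.0017,0.379,0.565,0.11,0,-0.0069,0.0017,0.379,0.565,0.11,0,-0.0069,0.0017,0.379,0.565,0.11,0,-0.0069,0.0017,0.379,0.565,0.11,0,-0.0069,0.0017,0.379,0.565,0.11,0,-0.0069,0.0017,0.379,0.565,0.11,0,-0.0069,0.0017,0.379,0.565,0.11,0,-0.0069,0.0017,0.379,0.565,0.11,0,-0.0069,0.0017,0.379,0.565,0.11,0,-0.0069,0.0017,0.379,0.565,0.11,0,-0.0069,0.0017])

```text
t: 11.62
tool_pos: [0.7001, -0.1647, 0.3157]
eef_rot: [-3.053, 0.142, 0.599]
force: [-0.9, 0.1, -0.7]
gripper_width: 0.0851
```

```bash
python3 -c "
from plan import *
s=rows(*pick('tall',-.001),6);print(s['joint_positions'].round(2),pick('tall')[0])"
```

```text
n 6 row [-0.0237, -0.0009, 0.3476, -0.0003, 0.0001, 0.0] per-row mm 13.9 deg 0.1 tgt [ 0.664 -0.161  0.241] dist [-0.0365  0.004  -0.0751]
[-0.07  0.8   0.42  1.25 -0.23  1.54 -1.31] [ 0.66401417 -0.16070225  0.241524  ]
```

Emit:
step_arm(plan=[-0.024,0,0.4,-0.0003,0,0,-0.024,0,0.4,-0.0003,0,0,-0.024,0,0.4,-0.0003,0,0,-0.024,0,0.4,-0.0003,0,0,-0.024,0,0.25,-0.0003,0,0,-0.024,0,0.13,-0.0003,0,0,0,0,0,0,0,0])

```text
t: 12.2
tool_pos: [0.6641, -0.1598, 0.2443]
eef_rot: [-3.064, 0.138, 0.601]
force: [-0.1, -0.7, -0.8]
gripper_width: 0.0852
```

Emit:
step_arm(plan=[0,0,0,0,0,0,0,0,0,0,0,0,0,0,0,0,0,0,0,0,0,0,0,0,0,0,0,0,0,0,0,0,0,0,0,0,0,0,0,0,0,0,0,0,0,0,0,0], hand=1)

```text
t: 12.87
tool_pos: [0.665, -0.1596, 0.2471]
eef_rot: [-3.064, 0.138, 0.597]
force: [-2.6, 3.1, 4.9]
gripper_width: 0.0651
```

Emit:
step_arm(plan=[-0.165,0,-0.09,0,0,0,-0.33,0,-0.177,0,0,0,-0.33,0,-0.177,0,0,0,-0.33,0,-0.177,0,0,0,-0.33,0,-0.177,0,0,0,0,0,-0.9,0,0,0,0,0,-0.9,0,0,0,0,0,-0.9,0,0,0])

```text
t: 13.53
tool_pos: [0.6621, -0.1598, 0.3998]
eef_rot: [-3.065, 0.139, 0.598]
force: [0.8, -0.4, -2.1]
gripper_width: 0.0654
```

```bash
python3 -c "
from plan import *
s=rows(*place('tall',.12,-.07),20);print(s['joint_positions'].round(2))"
```

```text
n 20 row [-0.3335, -0.402, -0.0178, 0.0001, 0.0069, -0.0017] per-row mm 20.9 deg 2.57 tgt [0.402 0.16  0.41 ] dist [-0.2601  0.3195  0.0107]
[-0.1   0.67  0.45  1.29 -0.19  1.62 -1.31]
```

Emit:
step_arm(plan=[-0.334,-0.402,-0.018,0,0.0069,-0.0017,-0.334,-0.402,-0.018,0,0.0069,-0.0017,-0.334,-0.402,-0.018,0,0.0069,-0.0017,-0.334,-0.402,-0.018,0,0.0069,-0.0017,-0.334,-0.402,-0.018,0,0.0069,-0.0017,-0.334,-0.402,-0.018,0,0.0069,-0.0017,-0.334,-0.402,-0.018,0,0.0069,-0.0017,-0.334,-0.402,-0.018,0,0.0069,-0.0017,-0.334,-0.402,-0.018,0,0.0069,-0.0017,-0.334,-0.402,-0.018,0,0.0069,-0.0017,-0.334,-0.402,-0.018,0,0.0069,-0.0017,-0.334,-0.402,-0.018,0,0.0069,-0.0017,-0.334,-0.402,-0.018,0,0.0069,-0.0017,-0.334,-0.402,-0.018,0,0.0069,-0.0017,-0.334,-0.402,-0.018,0,0.0069,-0.0017,-0.334,-0.402,-0.018,0,0.0069,-0.0017,-0.334,-0.402,-0.018,0,0.0069,-0.0017,-0.334,-0.402,-0.018,0,0.0069,-0.0017,-0.334,-0.402,-0.018,0,0.0069,-0.0017,-0.334,-0.402,-0.018,0,0.0069,-0.0017])

```text
t: 15.2
tool_pos: [0.3997, 0.1589, 0.4079]
eef_rot: [-3.026, -0.181, -0.752]
force: [0.1, -0.7, -1.8]
gripper_width: 0.0651
```

```bash
python3 - <<'E'
from plan import *
s=rows(*place('tall',.03,-.07),6);print(s['joint_positions'].round(2))
p,Rt=s["tool_pos"],R.from_rotvec(s["eef_rot"]).as_matrix()
Rc=Rt@TC.T; o=p+Rt[:,2]*.15-Rc@np.array([-.007,0,zg["tall"]])
print("bottom pred",o.round(4),Rc.round(3).tolist())
for c in("top","side"):
    im,d=capture(c);P=cloud(c,d);l=(P-o)@Rc;i=im.astype(int)
    m=((i[...,0]>i[...,2]+25)&(i[...,0]>80))&(abs(l[...,0])<.03)&(abs(l[...,1])<.05)&(l[...,2]>-.02)&(l[...,2]<.15)
    f=l[m&(abs(l[...,2]-.13)<.012)];
    if len(f)>20: z=np.median(f[:,2]);f=f[abs(f[:,2]-z)<.005];print(c,z.round(4),rect(f[:,:2]),np.linalg.lstsq(np.c_[np.ones(len(f)),f[:,:2]],f[:,2],rcond=None)[0].round(3),len(f))
    b=l[m&(l[...,2]<.12)];print(c,len(b),np.percentile(b,[2,50,98],axis=0).round(3).tolist() if len(b) else "")
    cv2.imwrite(f"pics/m_{c}.png",im[...,::-1])
a,b=[cv2.imread(f'pics/m_{c}.png') for c in('side','top')]
cv2.imwrite('pics/m1.png',np.hstack([cv2.resize(a[50:250,150:350],(400,400)),cv2.resize(b[110:310,30:230],(400,400))]))
E
```

```text
n 6 row [-0.1619, -0.0043, 0.3264, 0.0002, 0.0, 0.0002] per-row mm 14.6 deg 0.11 tgt [0.402 0.16  0.32 ] dist [ 0.0023  0.0008 -0.0874]
[-0.73 -0.06  0.14  2.22  0.43  0.58 -2.35]
bottom pred [0.4765 0.1657 0.1873] [[0.993, -0.117, 0.001], [0.117, 0.993, 0.01], [-0.002, -0.01, 1.0]]
top 0.1238 (array([ 2.4, -1.8]), array([65.1, 27.9]), 89.8) [ 0.124 -0.014 -0.001] 345
top 5 [[-0.012, -0.032, 0.001], [-0.011, -0.007, 0.107], [0.012, 0.005, 0.119]]
side 0.1235 (array([1. , 0.3]), array([70.2, 27.6]), 88.6) [0.123 0.026 0.01 ] 61
side 177 [[-0.012, -0.036, -0.003], [0.002, -0.031, 0.046], [0.013, -0.018, 0.118]]
```

View pics/m1.png

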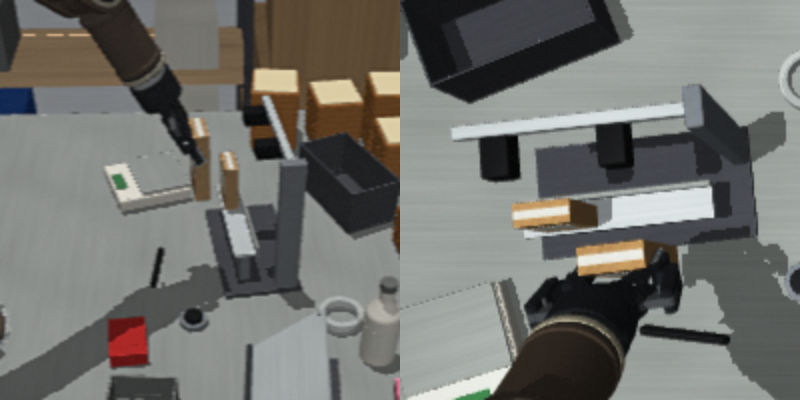

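Tall carton hangs upright in front of the column place (side crop (200,160), top crop (612,258)); the short one still stands. It sits 6 mm lower in the hand than predicted, so I allow for that.

Emit:
step_arm(plan=[-0.162,-0.004,0.326,0.0002,0,0.0002,-0.162,-0.004,0.326,0.0002,0,0.0002,-0.162,-0.004,0.326,0.0002,0,0.0002,-0.162,-0.004,0.326,0.0002,0,0.0002,-0.162,-0.004,0.326,0.0002,0,0.0002,-0.162,-0.004,0.326,0.0002,0,0.0002,0,0,0,0,0,0])

```text
t: 15.88
tool_pos: [0.4023, 0.1582, 0.3181]
eef_rot: [-3.024, -0.171, -0.741]
force: [-0.4, 0.8, -0.8]
gripper_width: 0.065
```

```bash
python3 -c "
from plan import *
s=rows(*place('tall',.024,-.001),8);print(s['joint_positions'].round(2),s['force'])
print((R.from_rotvec(s['eef_rot']).as_matrix()@TC.T).round(3))"
```

```text
n 8 row [0.1852, -0.0049, 0.1103, 0.0001, 0.0002, 0.0] per-row mm 8.6 deg 0.06 tgt [0.471 0.167 0.314] dist [ 0.0683  0.0092 -0.0037]
[-0.73  0.09  0.17  2.33  0.61  0.34 -2.56] [-0.41984574  0.76765911 -0.77104122]
[[ 0.994 -0.112  0.008]
 [ 0.112  0.994  0.004]
 [-0.008 -0.003  1.   ]]
```

Emit:
step_arm(plan=[0.185,-0.005,0.11,0.0001,0.0002,0,0.185,-0.005,0.11,0.0001,0.0002,0,0.185,-0.005,0.11,0.0001,0.0002,0,0.185,-0.005,0.11,0.0001,0.0002,0,0.185,-0.005,0.11,0.0001,0.0002,0,0.185,-0.005,0.11,0.0001,0.0002,0,0.185,-0.005,0.11,0.0001,0.0002,0,0.185,-0.005,0.11,0.0001,0.0002,0,0,0,0,0,0,0])

```text
t: 16.63
tool_pos: [0.4723, 0.169, 0.3165]
eef_rot: [-3.011, -0.172, -0.759]
force: [0.7, 0.6, -1.1]
gripper_width: 0.0649
```

```bash
python3 -c "
from plan import *
check('tall',.145)
s=rows(*place('tall',.008,-.001),4);print(s['joint_positions'].round(2),s['force'])
print((R.from_rotvec(s['eef_rot']).as_matrix()@TC.T).round(3))"
```

```text
top top face z 0.1501 (array([  1.5, -59.9]), array([28.4, 66.1]), 0.5) fit [ 0.151 -0.012  0.01 ] 270
side top face z 0.1499 (array([  1.9, -61.3]), array([27.3, 69.1]), 0.5) fit [0.153 0.026 0.034] 62
side lower n 126 x [-0.011  0.003  0.012] y [-0.097 -0.092 -0.087] zmin 0.023
n 4 row [-0.0546, 0.0073, 0.0963, -0.0002, -0.0002, 0.0001] per-row mm 4.4 deg 0.09 tgt [0.471 0.167 0.298] dist [-0.0003 -0.0012 -0.0177]
[-0.63  0.21  0.15  2.2   0.49  0.31 -2.39] [ 0.42771397 -0.03795329 -1.6058645 ]
[[ 0.993 -0.115 -0.004]
 [ 0.115  0.993 -0.004]
 [ 0.004  0.003  1.   ]]
```

Emit:
step_arm(plan=[-0.057,0.005,0.07,-0.0002,-0.0002,0,-0.057,0.005,0.07,-0.0002,-0.0002,0,-0.057,0.005,0.07,-0.0002,-0.0002,0,-0.057,0.005,0.07,0,0,0,-0.057,0.005,0.07,0,0,0,0,0,0,0,0,0,0,0,0,0,0,0])

```text
t: 17.32
tool_pos: [0.4672, 0.1675, 0.2984]
eef_rot: [-3.017, -0.173, -0.753]
force: [-0.5, 0.4, -1.9]
gripper_width: 0.0653
```

```bash
python3 -c "
from plan import *
check('tall',.13)
s=rows(*place('tall',.005,-.004),2);print(s['force'])
print((R.from_rotvec(s['eef_rot']).as_matrix()@TC.T).round(3))"
```

```text
top top face z 0.1315 (array([ -4.1, -61.8]), array([65.9, 28. ]), 89.9) fit [ 0.131  0.014 -0.005] 264
side top face z 0.1326 (array([ -2.7, -62.5]), array([76.2, 29.5]), 88.3) fit [ 0.133 -0.003  0.009] 61
side lower n 129 x [-0.016 -0.002  0.009] y [-0.101 -0.094 -0.076] zmin 0.01
n 2 row [-0.0185, 0.0058, 0.0374, -0.0001, -0.0001, 0.0002] per-row mm 1.7 deg 0.08 tgt [0.468 0.167 0.295] dist [ 0.0002 -0.0005 -0.0033]
[-0.12701594  0.15333757 -1.65208374]
[[ 0.993 -0.114 -0.001]
 [ 0.114  0.993 -0.   ]
 [ 0.001  0.     1.   ]]
```

Emit:
step_arm(plan=[0.044,-0.035,0.024,0,0,0,-0.012,0,0.022,0,0,0,-0.012,0,0.022,0,0,0,-0.006,0,0.012,0,0,0,0,0,0,0,0,0])

```text
t: 17.83
tool_pos: [0.4692, 0.169, 0.296]
eef_rot: [-3.017, -0.172, -0.753]
force: [0.4, 0.1, -1.6]
gripper_width: 0.0652
```

Emit:
step_arm(plan=[-0.009,0,0.018,0,0,0,-0.009,0,0.018,0,0,0,0,0,0,0,0,0])

```text
t: 18.08
tool_pos: [0.4696, 0.169, 0.2957]
eef_rot: [-3.015, -0.172, -0.757]
force: [-6.7, -2.2, 12.7]
gripper_width: 0.0651
```

Contact with the ledge. Releasing.

Emit:
step_arm(plan=[0.006,0,-0.012,0,0,0,0,0,0,0,0,0])

```text
t: 18.25
tool_pos: [0.4695, 0.169, 0.2958]
eef_rot: [-3.015, -0.172, -0.756]
force: [-3.6, -1.3, 8.1]
gripper_width: 0.0651
```

Emit:
step_arm(plan=[0,0,0,0,0,0,0,0,0,0,0,0,0,0,0,0,0,0,0,0,0,0,0,0,0,0,0,0,0,0,0,0,0,0,0,0,0,0,0,0,0,0,0,0,0,0,0,0], hand=-1)

```text
t: 18.92
tool_pos: [0.4692, 0.169, 0.295]
eef_rot: [-3.016, -0.172, -0.753]
force: [-0.4, -0.0, 0.5]
gripper_width: 0.0849
```

Emit:
step_arm(plan=[0,0,-0.3,0,0,0,0,0,-0.6,0,0,0,0,0,-0.8,0,0,0,0,0,-0.9,0,0,0,0,0,-0.9,0,0,0])

```text
t: 19.33
tool_pos: [0.4028, 0.1612, 0.4195]
eef_rot: [-3.017, -0.172, -0.752]
force: [0.8, 0.6, 0.5]
gripper_width: 0.0858
```

```bash
cat >> plan.py <<'E'
def down(x,y,z,yaw):
    Rt=rotz(yaw)@np.diag([1.,-1,-1]); return np.array([x,y,z]),Rt
E
python3 -c "
from plan import *
check('tall',.13);check('short',.095)
s=rows(*down(.4563,.007,.30,-10),12);print(s['joint_positions'].round(2))
a,b=[cv2.imread(f'pics/k_{c}.png') for c in('side','top')]
cv2.imwrite('pics/n1.png',np.hstack([cv2.resize(a[90:250,180:340],(400,400)),cv2.resize(b[110:310,30:230],(400,400))]))"
```

```text
top top face z 0.1292 (array([ -1.9, -59.6]), array([28. , 65.9]), 0.1) fit [0.13  0.026 0.006] 271
top lower n 22 x [-0.016 -0.016 -0.015] y [-0.092 -0.066 -0.035] zmin 0.018
side top face z 0.1291 (array([ -0.7, -58.3]), array([72.6, 27.2]), 88.3) fit [0.13  0.011 0.01 ] 65
side lower n 177 x [-0.014 -0.003  0.011] y [-0.097 -0.091 -0.077] zmin 0.01
top top face z 0.094 (array([-2.5, 59.2]), array([66.1, 28.1]), 89.5) fit [ 0.095  0.019 -0.007] 252
side top face z 0.0942 (array([-1.3, 55.5]), array([26. , 67.9]), 0.7) fit [ 0.095  0.054 -0.001] 46
side lower n 46 x [-0.014 -0.011 -0.006] y [0.024 0.028 0.089] zmin 0.01
n 12 row [0.0477, 0.3269, 0.2697, -0.001, -0.0065, 0.0037] per-row mm 17.1 deg 2.72 tgt [0.456 0.007 0.3  ] dist [ 0.0527 -0.1544 -0.1196]
[-0.67 -0.07  0.09  2.2   0.4   0.6  -2.32]
```

View pics/n1.png

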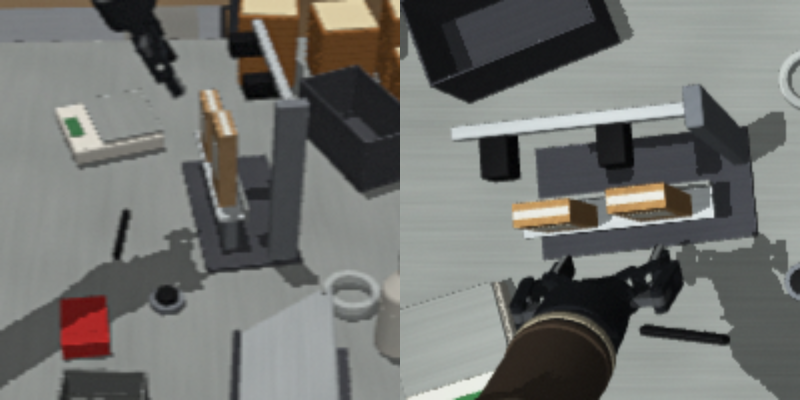

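Both stand upright and square (side crop (220,150); top crop (555,213) and (648,200)), gripper clear. Now the button, with the gripper shut.

Emit:
step_arm(plan=[0.048,0.327,0.27,-0.001,-0.0065,0.0037,0.048,0.327,0.27,-0.001,-0.0065,0.0037,0.048,0.327,0.27,-0.001,-0.0065,0.0037,0.048,0.327,0.27,-0.001,-0.0065,0.0037,0.048,0.327,0.27,-0.001,-0.0065,0.0037,0.048,0.327,0.27,-0.001,-0.0065,0.0037,0.048,0.327,0.27,-0.001,-0.0065,0.0037,0.048,0.327,0.27,-0.001,-0.0065,0.0037,0.048,0.327,0.27,-0.001,-0.0065,0.0037,0.048,0.327,0.27,-0.001,-0.0065,0.0037,0.048,0.327,0.27,-0.001,-0.0065,0.0037,0.048,0.327,0.27,-0.001,-0.0065,0.0037,0,0,0,0,0,0], hand=1)

```text
t: 20.62
tool_pos: [0.4559, 0.004, 0.2959]
eef_rot: [3.12, -0.277, -0.017]
force: [-0.4, 0.1, -0.1]
gripper_width: -0.0
```

```bash
python3 -c "
from plan import *
s=rows(*down(.4563,.006,.21,-10),6);print(s['joint_positions'].round(2),s['gripper_width'],s['force'])"
```

```text
n 6 row [0.0024, -0.0107, 0.358, 0.0003, 0.0003, -0.0001] per-row mm 14.3 deg 0.14 tgt [0.456 0.006 0.21 ] dist [ 0.0004  0.002  -0.0859]
[-0.37  0.27  0.3   2.12 -0.1   0.78 -1.76] -3.0000761927040484e-05 [-0.42447168  0.08345536 -0.07130987]
```

Emit:
step_arm(plan=[0.002,-0.011,0.358,0.0003,0.0003,0,0.002,-0.011,0.358,0.0003,0.0003,0,0.002,-0.011,0.358,0.0003,0.0003,0,0.002,-0.011,0.358,0.0003,0.0003,0,0.002,-0.011,0.358,0.0003,0.0003,0,0.002,-0.011,0.358,0.0003,0.0003,0,0,0,0.05,0,0,0,0,0,0.05,0,0,0,0,0,0.05,0,0,0,0,0,0.05,0,0,0,0,0,0,0,0,0])

```text
t: 21.53
tool_pos: [0.4577, 0.0092, 0.2056]
eef_rot: [-3.125, 0.269, -0.015]
force: [-0.2, -0.2, 0.6]
gripper_width: -0.0
```

Emit:
step_arm(plan=[0,0,0.05,0,0,0,0,0,0.05,0,0,0,0,0,0.05,0,0,0,0,0,0.05,0,0,0,0,0,0,0,0,0])

```text
t: 21.95
tool_pos: [0.4575, 0.0091, 0.197]
eef_rot: [-3.125, 0.269, -0.013]
force: [1.9, 0.3, -0.1]
gripper_width: 0.0003
```

Emit:
step_arm(plan=[0,0,0.04,0,0,0,0,0,0.04,0,0,0,0,0,0,0,0,0])

```text
t: 22.2
tool_pos: [0.4577, 0.0091, 0.194]
eef_rot: [-3.125, 0.27, -0.014]
force: [0.0, -0.2, 2.3]
gripper_width: -0.0002
```

Emit:
step_arm(plan=[0,0,0.04,0,0,0,0,0,0.04,0,0,0,0,0,0,0,0,0])

```text
t: 22.45
tool_pos: [0.4577, 0.0091, 0.1908]
eef_rot: [-3.125, 0.27, -0.014]
force: [0.2, -0.6, 4.0]
gripper_width: -0.0001
```

Emit:
step_arm(plan=[0,0,0.03,0,0,0,0,0,0.03,0,0,0,0,0,0,0,0,0])

```text
t: 22.7
tool_pos: [0.4578, 0.009, 0.1893]
eef_rot: [-3.125, 0.27, -0.014]
force: [-3.9, -0.9, 16.7]
gripper_width: 0.0001
```

The button has bottomed out (force rose from 4 to 17 N). Retract upward and verify.

Emit:
step_arm(plan=[0,0,0.01,0,0,0,0,0,0,0,0,0,0,0,0,0,0,0])

```text
t: 22.95
tool_pos: [0.4577, 0.009, 0.1892]
eef_rot: [-3.125, 0.27, -0.014]
force: [-4.9, -0.7, 21.7]
gripper_width: 0.0003
```

Emit:
step_arm(plan=[0,0,-0.2,0,0,0,0,0,-0.5,0,0,0,0,0,-0.7,0,0,0,0,0,-0.7,0,0,0,0,0,-0.7,0,0,0,0,0,-0.7,0,0,0,0,0,0,0,0,0,0,0,0,0,0,0])

```text
t: 23.62
tool_pos: [0.4568, 0.0087, 0.3294]
eef_rot: [-3.124, 0.269, -0.019]
force: [0.2, 0.4, -0.8]
gripper_width: -0.0001
```

```bash
python3 -c "
from plan import *
check('tall',.13);check('short',.095)
for n in ['tape_roll','spray_bottle','marker','clip_bin']:
  for c in('side','top'):
    for r in cut_out(n,c)[:1]: print(n,c,round(r['p'],2),r['rect'])
a,b=[cv2.imread(f'pics/k_{c}.png') for c in('side','top')]
cv2.imwrite('pics/z1.png',np.hstack([cv2.resize(a[80:300,150:390],(400,367)),cv2.resize(b[100:320,30:390],(400,367))]))"
```

```text
top top face z 0.1292 (array([ -1.8, -59.9]), array([28.5, 66.9]), 0.4) fit [ 0.129  0.005 -0.006] 270
top lower n 25 x [-0.016 -0.016 -0.016] y [-0.091 -0.06  -0.036] zmin 0.02
side top face z 0.1293 (array([ -0.5, -62.5]), array([72. , 26.5]), 89.5) fit [0.13  0.02  0.001] 62
side lower n 183 x [-0.014 -0.003  0.011] y [-0.097 -0.092 -0.073] zmin 0.01
top top face z 0.0943 (array([-2.4, 59.8]), array([67.2, 28.4]), 89.0) fit [ 0.094 -0.01   0.001] 249
side top face z 0.0943 (array([-0.5, 56.9]), array([26.5, 65.2]), 0.8) fit [ 0.095 -0.009 -0.008] 44
side lower n 50 x [-0.014 -0.011 -0.007] y [0.022 0.029 0.063] zmin 0.01
tape_roll side 0.53 [311.3, 199.5, 331.6, 219.5]
tape_roll top 0.92 [217.1, 136.6, 251.6, 164.0]
spray_bottle side 0.6 [331.4, 190.0, 353.7, 233.1]
spray_bottle top 0.6 [254.5, 103.4, 280.6, 142.6]
marker side 0.47 [226.7, 176.3, 230.8, 195.8]
clip_bin side 0.78 [197.6, 237.8, 239.6, 283.0]
clip_bin top 0.76 [298.4, 258.7, 355.0, 305.2]
```

View pics/z1.png

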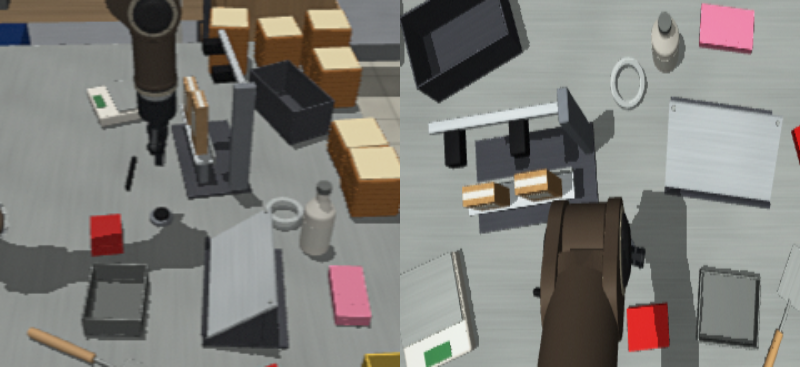

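Both cartons stand at their heads, the chute is empty, the bystanders haven't moved, and the arm is clear. Handing in.

```bash
python3 -c "
from station import *
print(close_job())"
```

```text
the job is handed in; nothing more can be done
None
```

Both cartons are standing upright on the coder's ledge: the short one at the free place, the tall one at the column place. I released both before pressing the start button. I handed the job in at about 24 s of the 72 s allowed.

**Cartons:** The last camera check put each carton within about 3 mm of its place. Their tops are at 129 mm and 94 mm above the ledge, and each stands square to the rail within about 1°. The two cameras agreed, apart from 2–3 mm sideways.

**Start button:** Contact force stayed at 2–4 N during the travel, then rose to 17–22 N when the button stopped moving, after about 6 mm. I took that as fully down, because the button's travel can't be read directly.

**Other things on the bench:** The tape roll, spray bottle and clip bin were found where they started, within a few pixels. The marker was confirmed by the side camera only, because the arm hid it from the top one.

**During the run:** Joint 7 came close to its limit (-2.85 of -2.86 rad) while placing the short carton, but no reading passed it.

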